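# Take a sample vial out of a dry box and put it on the balance

### The arm

A 7-joint arm with a two-finger parallel gripper is mounted at the origin on the work surface. World frame = base frame: x ahead of the robot, y to its left, z up, the work surface at z = 0. Lengths are in m, angles in rad, forces in N, time in s.
With the tool pointing down it reaches from about 0.4 to 0.85 m from the base axis. Payload 6.9 kg.
Tool frame: the origin (TCP) lies on the mounting face of the last link; the fingertips stand 173 mm ahead of it and the grasp point (between the pads) lies 155 mm ahead of it; z points along the fingers, y is the line along which they close (so a half turn about z gives the same grasp; the last joint's range is limited). The gripper opens to 85 mm and grips with 20 to 120 N. Pads are 22 mm wide; open, the fingers measure 114 mm over their backs; the gripper's body (76 mm by 85 mm) begins 54 mm behind the grasp point. The pads swing forward as they close: fully open they stand 13 mm farther back than shut.
Start: joints at [-1.234, 0.507, -0.238, 1.5, 0.126, 1.149, -0.155], TCP at [0.143, 0.608, 0.405] pointing down, gripper open.
Joint ranges: [-3.08, 3.08], [-0.24, 2.05], [-1.43, 1.35], [0, 2.5], [-1.52, 4.66], [0.17, 1.96], [-2.89, 2.89]. Speed limits (rad/s): [2.39, 2.39, 3.14, 3.14, 3.14, 3.14, 3.14].

### API

Orientations are given as a unit quaternion [x, y, z, w].
In Python, from station import ctrl gives the robot as it stands.
- The arm moves only by the tool drive_tool, never from a script. Its argument "motion" is a list that holds one entry, the list of rows, each a list of 7 numbers: the shift along the tool's x, y, z in m, then the turn, a rotation vector about the tool's x, y, z in degrees, then the finger opening in m, from 0 to 0.0854. A call has 1 to 10 rows; each row is the pose to reach, as a shift and turn from the pose commanded when the call began, along the tool's axes at that moment; what a row does not reach only later rows make up. A row lasts 1/12 s, in which the tool goes at most 41.7 mm and 7.16 degrees, less where a joint would pass 70% of its speed; a pose out of reach is approached as far as the arm can. A call with a gripper value outside its range is refused whole. The fingers move at their own pace and stop on an object; "squeeze" is the grip in N (left out, the last holds). Time passes only in rows, so rows that repeat a pose let the fingers close. It gives the time, the measured TCP pose, the force, the opening and the grip force at its end, in the units of the state.
- ctrl.state(): the state, without advancing time (a new reading comes with each control period).
- ctrl.snapshot(name): name is "scene" or "top" or "wrist"; returns a dict with "pixels" (480x640x3 uint8, blue, green, red), "mtx" (3x3 intrinsics, pixels), "world_from_camera" (4x4, takes a point from camera to world coordinates); the wrist camera has in their place "tool_from_camera" (4x4, takes a point from camera to tool coordinates, whose origin is the TCP and whose axes are the flange's). Camera axes: x right, y up, looking along -z (the intrinsics and any distortion apply to the point x, -y, -z); pixel columns grow to the right and rows downward; lengths in m; the calibration is good to about 2 mm. A picture is of the moment at which its call begins: read the wrist's pose just before it. There is no depth.
- ctrl.job_done(): hands the job in; it is judged then, once.
The state is a dict: "clock": time; "joint_pos": joint angles; "dq": joint speeds; "joint_efforts": joint torques, N m; "ee_pos": TCP position; "tool_rot": TCP orientation; "contact_force": force on the tool from outside, world axes, zero at the start; "wrist_torque": the same for the moment, N m; "width": finger opening in m; "grasp_force": force on a finger pad.
Only numpy, scipy, OpenCV 4.12 (cv2) and the standard library are available. Lean on these libraries where they do the work, as an engineer would, in place of code of your own. Each camera call takes 0.05 s, during which the arm holds its last target. There are 200 camera calls.

### The job

Pull the orange spring plunger, slide the dry box's port cover fully open and let the plunger drop home so that it stays open; reach in through the round port, lift the white-capped vial off its pedestal and stand it gently upright in the middle of the balance pan. Then pull the plunger again, slide the cover fully shut and let the plunger drop home. Keep the vial upright throughout and leave everything else where it stands.

Things in the scene. Friction and masses are not known exactly. Their poses are not given: they have to be found in the camera images.
- knob_grip (a point): Centre of the orange plunger knob, a cylinder 26 mm in diameter, 34 mm long, standing out square from the sloping face of the dry box. z = knob axis = outward normal of the face, the way it is pulled; y = the way the cover opens. Below it (17 to 29 mm under this point) a 22 mm barrel, then a plate (top 29 mm under this point). Grip across the diameter; nothing else within 40 mm beside it.
- plunger (a joint): How far the knob is drawn out, m: 0 = pin fully home, 0.016 = stop. The 10 mm pin reaches 10 mm into a 15 mm hole of the index bar and is clear above 0.010. The spring pulls it in with 6 N at 0, 11 N at the stop. Two holes only: cover shut and cover fully open; between them the pin rests on the bar.
- cover (a joint): Sliding port cover, m: 0 = shut, 0.165 = fully open, with end stops there, just where the plunger's holes are. A clear plate 138 x 134 mm with blue rim, top 9 mm above the face; it carries the plunger and slides along y of the port frame. Friction about 2 N.
- port_center (a point): Centre of the round port, 124 mm in diameter, on the outer surface of the sloping face (6 mm thick), 165 mm above the table. z = outward normal of the face, 25 degrees from vertical, leaning to the robot side; x = up the slope, away from the robot; y = level, the way the cover opens. With the cover shut the knob's centre is at (85, 0, 46) mm here.
- drybox: White dry box, fixed. Origin on the table under the port's centre, z up, x away from the robot, y along the face: x -72 to 150 mm, y -85 to 245 mm, flat roof 210 mm high, back wall clear. On its face, seen in the port frame, a 12 mm high index bar (x 73 to 97 mm) and a 9 mm rail (x -79 to -71 mm).
- pedestal_top (a point): Centre of the top of the steel pedestal inside the dry box, 56 mm in diameter, 70 mm above the table, at x = 26 mm in the box's frame. The vial stands on it, up to 7 mm off centre.
- vial_center (a point): Centre of the amber sample vial with white cap: upright cylinder 32 mm in diameter, 90 mm high (cap: top 25 mm), 85 to 170 g, z up. Its axis 33 mm above this centre lies 27 mm under the outer face and 16 mm up the slope from the port's axis; gripped there, hand square to the face, fingers closing along the port's y, it comes out along the port's z.
- pan_center (a point): Centre of the top of the balance's round steel pan, 120 mm in diameter, 75 mm above the table. The balance is white, 200 x 160 mm, its case 54 mm high and lower than the pan; it stands either left or right of the dry box. z axis up.
- vial: The same vial, its origin at the centre of its underside, z up.
- balance: The balance: origin at the centre of its underside, x axis from its display towards its back (the pan's centre is at x = 25 mm).
- spare_center (a point): Bystander: another amber vial, blue cap, 32 mm in diameter and 90 mm high, on the table at the left, behind the balance or stirrer; this is its centre.
- beaker_a_rim (a point): Bystander: clear beaker, 70 mm wide, 100 mm high, on the blue stirrer (190 x 160 mm, plate 77 mm high) at the other side of the dry box from the balance; centre of its mouth.
- wash_bottle_s (a point): Bystander: white bottle with red cap, 64 mm wide, 170 mm high, on the table at the right, behind the balance or stirrer; its centre.

How it is judged:
By the outcome, as a careful person would: the job done as asked, in the order asked, and still so for the second after the job is handed in, with the robot touching nothing.
It also fails if it takes over 67 s, if anything falls off the work surface, if the arm or the gripper's body presses on something with over 40 N, if the wrist force passes 120 N, or if a joint passes its speed limit or range.

## Working session

There is one attempt and no reset: what is moved stays moved. The work goes in short steps, Python scripts to look and compute and a tool call to move; the robot and the scene stay as the last step left them, time stands still between calls to the robot, and variables do not carry over. Pictures are saved under pics/ and viewed, at most 10 in all, crops included, and the job is handed in when it is done.

Besides the shell and the picture viewer there is one more tool, called after "Call:" as name(argument=value, ...) on one line, values as JSON. drive_tool: Moves the arm, as the interface text tells. Its arguments: {"type":"object","properties":{"motion":{"type":"array","items":{"type":"array","items":{"type":"array","items":{"type":"number"}}}},"squeeze":{"type":"number"}},"required":["motion"]}

```bash
mkdir -p pics; ls; python3 - <<'E'
from station import ctrl
import cv2,numpy as np
s=ctrl.state();print(s)
for n in("scene","top"):
    p=ctrl.snapshot(n);cv2.imwrite(f"pics/{n}0.png",p["pixels"]);print(n,p["mtx"],p["world_from_camera"],[k for k in p])
p=ctrl.snapshot("wrist");print(p["mtx"],p["tool_from_camera"])
E
```

```text
pics
{'clock': 0.0, 'joint_pos': array([-1.23452502,  0.50836924, -0.23752242,  1.50115804,  0.12568077,
        1.14887935, -0.15479317]), 'dq': array([-1.22527633e-03, -6.70878469e-05,  2.72301447e-04,  3.27062167e-04,
       -8.35032096e-04, -6.04992375e-05, -5.60055149e-04]), 'joint_efforts': array([-2.75630509e-04, -6.20604444e+01, -2.18731217e+00, -2.49648482e+01,
        1.26114281e-02,  1.21094543e-02,  5.26617416e-08]), 'ee_pos': array([0.14297918, 0.60822693, 0.40380109]), 'tool_rot': array([ 1.15121264e-01,  9.93351026e-01, -9.08097961e-04, -9.83959717e-05]), 'contact_force': array([0.09204848, 0.71336773, 0.39486437]), 'wrist_torque': array([-0.0268011 ,  0.0406148 ,  0.02097988]), 'grasp_force': 0.0, 'width': 0.08550080941742101}
scene [[443.19352667   0.         322.94488737]
 [  0.         443.19352667 234.53530299]
 [  0.           0.           1.        ]] [[ 0.77580961  0.49325142 -0.39347488  0.22287537]
 [-0.63087944  0.59600333 -0.49676067 -0.46198087]
 [-0.01051557  0.63362692  0.77356729  0.8739657 ]
 [ 0.          0.          0.          1.        ]] ['pixels', 'mtx', 'world_from_camera']
top [[596.44043596   0.         319.36025229]
 [  0.         596.44043596 230.50363531]
 [  0.           0.           1.        ]] [[ 0.00379648  0.9882452  -0.15283     0.38107847]
 [-0.99994232  0.00221617 -0.01050938 -0.01133828]
 [-0.01004715  0.15286108  0.98819661  1.45031877]
 [ 0.          0.          0.          1.        ]] ['pixels', 'mtx', 'world_from_camera']
[[396.61733021   0.         314.54354032]
 [  0.         396.61733021 245.48155433]
 [  0.           0.           1.        ]] [[ 2.31166355e-04  9.62683164e-01  2.70630879e-01  6.82421172e-02]
 [ 9.99999880e-01 -1.05747233e-04 -4.78013624e-04  1.86729903e-04]
 [-4.31557202e-04  2.70630957e-01 -9.62683073e-01  2.98668735e-02]
 [ 0.00000000e+00  0.00000000e+00  0.00000000e+00  1.00000000e+00]]
```

View pics/scene0.png

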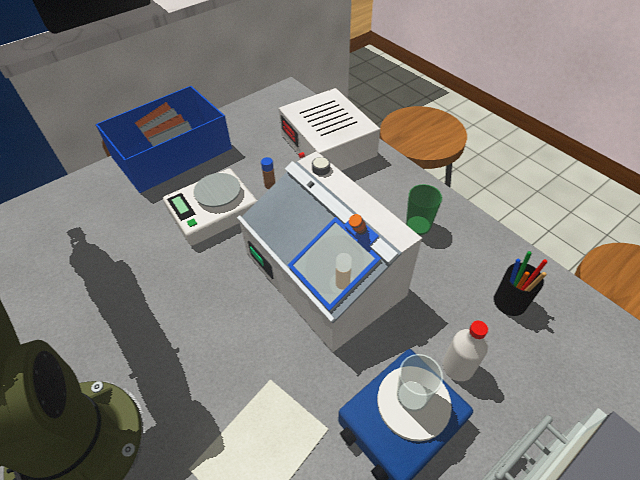

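View pics/top0.png

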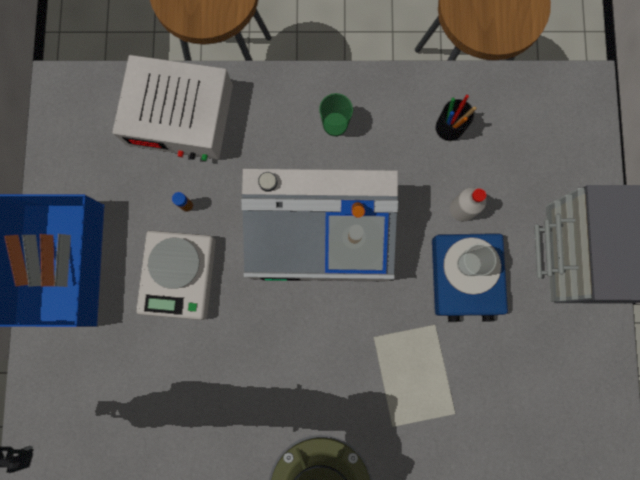

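```bash
cat > h.py <<'E'
import cv2,numpy as np
from scipy.spatial.transform import Rotation as R
from station import ctrl
def snap(n):
    s=ctrl.state();p=ctrl.snapshot(n)
    if n=="wrist":
        T=np.eye(4);T[:3,:3]=R.from_quat(s["tool_rot"]).as_matrix();T[:3,3]=s["ee_pos"]
        p["world_from_camera"]=T@p["tool_from_camera"]
    return p
def ray(p,uv):
    uv=np.atleast_2d(np.asarray(uv,float));K=p["mtx"];W=p["world_from_camera"]
    d=np.c_[(uv[:,0]-K[0,2])/K[0,0],-(uv[:,1]-K[1,2])/K[1,1],-np.ones(len(uv))]@W[:3,:3].T
    return W[:3,3],d/np.linalg.norm(d,axis=1)[:,None]
def plane(p,uv,pt,n=(0,0,1)):
    o,d=ray(p,uv);n=np.asarray(n,float)
    return o+d*(((np.asarray(pt)-o)@n)/(d@n))[:,None]
def tri(ps,uvs):
    A=0;b=0;os=[]
    for p,uv in zip(ps,uvs):
        o,d=ray(p,uv);M=np.eye(3)-np.outer(d[0],d[0]);A=A+M;b=b+M@o;os.append((M,o))
    x=np.linalg.solve(A,b);return x,[float(np.linalg.norm(M@(x-o))) for M,o in os]
def hsv(p,lo,hi,roi=None):
    m=cv2.inRange(cv2.cvtColor(p["pixels"],cv2.COLOR_BGR2HSV),lo,hi)
    if roi:
        z=np.zeros_like(m);a,b,c,d=roi;z[b:d,a:c]=m[b:d,a:c];m=z
    return m
def blob(m):
    n,l,st,c=cv2.connectedComponentsWithStats(m);i=1+np.argmax(st[1:,4]);return c[i],st[i],(l==i).astype(np.uint8)
E
python3 - <<'E'
from h import *
np.set_printoptions(precision=4,suppress=True)
T=snap("top");S=snap("scene")
a,sa,_=blob(hsv(T,(5,150,100),(20,255,255),(330,190,390,230)))
b,sb,_=blob(hsv(S,(5,150,100),(20,255,255),(330,200,390,250)))
print("knob",a,sa,b,sb,tri([T,S],[a,b]))
g=cv2.cvtColor(T["pixels"],cv2.COLOR_BGR2GRAY)
pts=[]
for u in range(285,392,4):
    col=g[150:200,u].astype(int);i=np.argmax(np.diff(col)>35) if (np.diff(col)>35).any() else np.argmax(np.diff(col));pts.append((u,150+i+1))
P=plane(T,pts,(0,0,.21));f=np.polyfit(P[:,1],P[:,0],1);print("back edge",f,np.std(P[:,0]-np.polyval(f,P[:,1])))
L=[];Rr=[]
for v in range(174,192,2):
    r=np.diff(g[v].astype(int));L.append((225+np.argmax(r[225:260])+1,v));Rr.append((385+np.argmin(r[385:415])+1,v))
print("L",L[0],L[-1],plane(T,L,(0,0,.21)).mean(0),"R",Rr[0],Rr[-1],plane(T,Rr,(0,0,.21)).mean(0))
m=hsv(T,(100,150,100),(130,255,255),(315,200,397,280));c,s,_=blob(m);print("rim",c,s)
# balance pan
E0=g[235:295,142:208]
print(E0[25,::3],E0[::3,33])
c=cv2.HoughCircles(cv2.GaussianBlur(g,(3,3),0)[225:325,130:225],cv2.HOUGH_GRADIENT,1.0,50,param1=80,param2=15,minRadius=22,maxRadius=36);print(c)
if c is not None: print(plane(T,c[0,:,:2]+[130,225],(0,0,.075)))
m=(g>190).astype(np.uint8);z=np.zeros_like(m);z[225:325,130:222]=m[225:325,130:222]
q,s,l=blob(z);cn=max(cv2.findContours(l,0,2)[0],key=cv2.contourArea);r=cv2.minAreaRect(cn);print("bal",r,plane(T,cv2.boxPoints(r),(0,0,.054)))
E
```

```text
knob [357.6694 210.3223] [353 204  11  13 121] [355.    220.031] [349 214  13  13 129] (array([ 0.6067, -0.0759,  0.2549]), [0.0012507881255141334, 0.0012507881255141213])
back edge [0.0081 0.7044] 0.0006742848864570263
L (np.int64(243), 174) (np.int64(242), 190) [0.6773 0.1498 0.21  ] R (np.int64(398), 174) (np.int64(398), 190) [ 0.6777 -0.1649  0.21  ]
rim [355.155  239.0307] [325 200  64  73 684]
[122 161 134 123 123 123 122 122 122 121 122 122 120 120 120 120 120 120
 121  87  89 151] [157 123 121 120 119 119 121 122 122 122 123 121 125 122 121 122 125 121
 153 163]
[[[42.5 38.5 25.2]]]
[[0.5156 0.3436 0.075 ]]Traceback (most recent call last):
  File "<stdin>", line 23, in <module>
  File "h.py", line 28, in blob
    n,l,st,c=cv2.connectedComponentsWithStats(m);i=1+np.argmax(st[1:,4]);return c[i],st[i],(l==i).astype(np.uint8)
                                                     ~~~~~~~~~^^^^^^^^^^
    return _wrapfunc(a, 'argmax', axis=axis, out=out, **kwds)
    return bound(*args, **kwds)
ValueError: attempt to get argmax of an empty sequence
```

```bash
cat >> h.py <<'E'
import json,os
def frame():
    F=json.load(open("f.json"));y=F["yaw"];c,s=np.cos(np.radians(25)),np.sin(np.radians(25))
    Rz=R.from_euler("z",y).as_matrix()
    return np.array(F["o"]),Rz@np.array([[c,0,-s],[0,1,0],[s,0,c]])
def toolR(yx=0): # tool z into face, tool y = port y
    o,P=frame();return np.c_[-P[:,0],P[:,1],-P[:,2]]
def downR(yaw):
    c,s=np.cos(yaw),np.sin(yaw);return np.array([[-c,-s,0],[-s,c,0],[0,0,-1.]])
def rel(grasp,Rt,off=.155):
    "print tool-axes shift (mm) and turn (deg) bringing grasp point to world point with orientation Rt"
    s=ctrl.state();R0=R.from_quat(s["tool_rot"]).as_matrix();t=np.asarray(grasp)-off*Rt[:,2]
    print("shift mm",np.round((R0.T@(t-s["ee_pos"]))*1e3,1),"turn",np.round(R.from_matrix(R0.T@Rt).as_rotvec(degrees=True),2),"tcp",np.round(t,4))
def port(v):
    o,P=frame();return o+P@(np.asarray(v)/1e3)
def st():
    s=ctrl.state();o,P=frame();R0=R.from_quat(s["tool_rot"]).as_matrix()
    print("t",s["clock"],"grasp in port mm",np.round(P.T@(s["ee_pos"]+.155*R0[:,2]-o)*1e3,1),"F port",np.round(P.T@s["contact_force"],1),"w",round(s["width"]*1e3,1),"g",round(s["grasp_force"],1))
E
python3 - <<'E'
from h import *
np.set_printoptions(precision=4,suppress=True)
T=snap("top")
g=cv2.cvtColor(T["pixels"],cv2.COLOR_BGR2GRAY)
L=[];Rr=[]
for v in range(174,192,2):
    r=np.diff(g[v].astype(int));L.append((225+np.argmax(r[225:260])+1,v));Rr.append((385+np.argmin(r[385:415])+1,v))
a=np.median(plane(T,L,(0,0,.21))[:,1]);b=np.median(plane(T,Rr,(0,0,.21))[:,1]);print(a,b,a-.245,b+.085)
json.dump({"o":[.5538,(a-.245+b+.085)/2,.165],"yaw":-.0081},open("f.json","w"))
print(frame(),port((85,0,46)))
rel((.42,.33,.42),toolR());rel(port((85,0,46+90)),toolR());st()
E
```

```text
0.16562068902760627 -0.16505649445294682 -0.07937931097239373 -0.08005649445294681
(array([ 0.5538, -0.0797,  0.165 ]), array([[ 0.9063,  0.0081, -0.4226],
       [-0.0073,  1.    ,  0.0034],
       [ 0.4226,  0.    ,  0.9063]])) [ 0.6114 -0.0802  0.2426]
shift mm [-269.4 -222.2 -156. ] turn [ -2.82 -24.9  -12.55] tcp [0.3545 0.3305 0.5605]
shift mm [-512.5 -586.   -59.9] turn [ -2.82 -24.9  -12.55] tcp [ 0.5079 -0.0793  0.4647]
t 0.3 grasp in port mm [-341.7  684.6  252.4] F port [-0.1  0.9 -0.3] w 85.0 g 0.0
```

Call:
drive_tool(motion=[[[-0.04, -0.03, -0.03, -0.3, -3, -1.5, 0.06], [-0.08, -0.06, -0.06, -0.7, -6, -3, 0.06], [-0.27, -0.222, -0.1, -2.82, -24.9, -12.55, 0.06], [-0.27, -0.222, -0.1, -2.82, -24.9, -12.55, 0.06], [-0.27, -0.222, -0.1, -2.82, -24.9, -12.55, 0.06], [-0.27, -0.222, -0.1, -2.82, -24.9, -12.55, 0.06], [-0.3, -0.26, -0.08, -2.82, -24.9, -12.55, 0.06], [-0.36, -0.32, -0.08, -2.82, -24.9, -12.55, 0.06], [-0.4, -0.38, -0.08, -2.82, -24.9, -12.55, 0.06], [-0.44, -0.42, -0.08, -2.82, -24.9, -12.55, 0.06]]])

```text
clock: 1.13
ee_pos: [0.3729, 0.2781, 0.4835]
tool_rot: [0.004, 0.976, -0.0, 0.217]
contact_force: [0.5, -0.4, 0.2]
width: 0.0599
grasp_force: 0.0
```

```bash
python3 - <<'E'
from h import *
st();rel(port((85,0,46+90)),toolR());print(ctrl.state()["joint_pos"])
E
```

```text
t 1.1333 grasp in port mm [-31.9 356.5 211.4] F port [ 0.6 -0.4 -0. ] w 59.9 g 0.0
shift mm [-117.1 -356.3   75.1] turn [ 0.06  0.05 -0.02] tcp [ 0.5079 -0.0793  0.4647]
[-0.80749591  0.10513082 -0.01235533  1.91791163  0.42553526  0.85787759
  0.50433551]
```

Call:
drive_tool(motion=[[[-0.117, -0.356, 0.03, 0, 0, 0, 0.06], [-0.117, -0.356, 0.03, 0, 0, 0, 0.06], [-0.117, -0.356, 0.03, 0, 0, 0, 0.06], [-0.117, -0.356, 0.03, 0, 0, 0, 0.06], [-0.117, -0.356, 0.05, 0, 0, 0, 0.06], [-0.117, -0.356, 0.05, 0, 0, 0, 0.06], [-0.117, -0.356, 0.075, 0, 0, 0, 0.06], [-0.117, -0.356, 0.075, 0, 0, 0, 0.06], [-0.117, -0.356, 0.075, 0, 0, 0, 0.06], [-0.117, -0.356, 0.075, 0, 0, 0, 0.06]]])

```text
clock: 1.97
ee_pos: [0.5081, -0.0834, 0.4637]
tool_rot: [0.007, 0.976, -0.003, 0.217]
contact_force: [1.3, -0.2, 0.3]
width: 0.0602
grasp_force: 0.0
```

Call:
drive_tool(motion=[[[0, 0, 0, 0, 0, 0, 0.06], [0, 0, 0, 0, 0, 0, 0.06]]])

```text
clock: 2.13
ee_pos: [0.5072, -0.0774, 0.4641]
tool_rot: [0.005, 0.976, -0.001, 0.216]
contact_force: [-0.6, 0.4, 0.3]
width: 0.0601
grasp_force: 0.0
```

```bash
python3 - <<'E'
from h import *
np.set_printoptions(precision=4,suppress=True)
st()
p=snap("wrist");cv2.imwrite("pics/w1.png",p["pixels"])
o,P=frame()
c,s,l=blob(hsv(p,(5,150,100),(20,255,255)));print("knob",c,s)
cn=max(cv2.findContours(l,0,2)[0],key=cv2.contourArea)
print("knob @top plane in port mm",(P.T@(plane(p,c,port((85,0,63)),P[:,2])[0]-o))*1e3)
c2,s2,l2=blob(hsv(p,(100,120,60),(130,255,255)));print("rim",c2,s2)
cn=max(cv2.findContours(l2,0,2)[0],key=cv2.contourArea);r=cv2.minAreaRect(cn)
print((P.T@(plane(p,cv2.boxPoints(r),port((0,0,9)),P[:,2])-o).T).T*1e3)
E
```

```text
t 2.1333 grasp in port mm [ 84.    2.  135.8] F port [-0.4  0.4  0.5] w 60.1 g 0.0
knob [317.3882 269.8611] [ 294  247   48   47 1749]
knob @top plane in port mm [84.961   3.6733 63.    ]
rim [316.3176 167.6655] [  198     0   239   268 12335]
[[101.5355 -75.8151   9.    ]
 [-56.5786 -62.9846   9.    ]
 [-56.3461  70.7156   9.    ]
 [101.8702  83.4801   9.    ]]
```

View pics/w1.png

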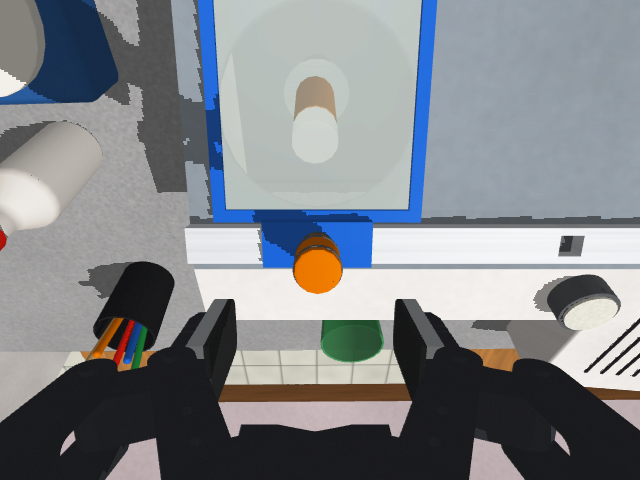

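Call:
drive_tool(motion=[[[-0.001, 0.002, 0.02, 0, 0, 0, 0.06], [-0.001, 0.002, 0.05, 0, 0, 0, 0.06], [-0.001, 0.002, 0.075, 0, 0, 0, 0.06], [-0.001, 0.002, 0.088, 0, 0, 0, 0.06], [-0.001, 0.002, 0.09, 0, 0, 0, 0.06], [-0.001, 0.002, 0.09, 0, 0, 0, 0.02], [-0.001, 0.002, 0.09, 0, 0, 0, 0.02], [-0.001, 0.002, 0.09, 0, 0, 0, 0.02], [-0.001, 0.002, 0.09, 0, 0, 0, 0.02], [-0.001, 0.002, 0.09, 0, 0, 0, 0.02]]], squeeze=60)

```text
clock: 3.02
ee_pos: [0.546, -0.075, 0.385]
tool_rot: [0.004, 0.976, -0.0, 0.218]
contact_force: [-4.4, 1.4, 7.7]
width: 0.0243
grasp_force: 58.7
```

```bash
sed -i 's/"o": \[[^]]*\]/"o": [0.5538, -0.076, 0.165]/' f.json; python3 - <<'E'
from h import *
st();rel(port((85,0,46)),toolR())
E
```

```text
t 3.0167 grasp in port mm [86.3  1.1 47.6] F port [-0.7  1.4  8.9] w 24.3 g 58.7
shift mm [ 0.9 -0.9  1.6] turn [0.06 0.15 0.  ] tcp [ 0.5459 -0.0759  0.3831]
```

Call:
drive_tool(motion=[[[0, 0, -0.003, 0, 0, 0, 0.02], [0, 0, -0.007, 0, 0, 0, 0.02], [0, 0, -0.011, 0, 0, 0, 0.02], [0, 0, -0.014, 0, 0, 0, 0.02], [0, 0, -0.014, 0, 0, 0, 0.02], [0, 0, -0.014, 0, 0, 0, 0.02]]])

```text
clock: 3.52
ee_pos: [0.5408, -0.0749, 0.3963]
tool_rot: [0.004, 0.976, -0.001, 0.217]
contact_force: [7.4, 0.5, -8.1]
width: 0.0245
grasp_force: 59.3
```

```bash
python3 - <<'E'
from h import *
st()
o,P=frame();p=snap("wrist");c,s,l=blob(hsv(p,(5,150,100),(20,255,255)));print("knob",c,s)
cv2.imwrite("pics/w2.png",p["pixels"])
E
```

```text
t 3.5167 grasp in port mm [86.2  1.1 60.1] F port [  3.3   0.6 -10.5] w 24.5 g 59.3
knob [314.69307548 355.01393221] [ 276  318   78   76 4809]
```

Call:
drive_tool(motion=[[[0, 0.002, -0.001, 0, 0, 0, 0.02], [0, 0.01, -0.001, 0, 0, 0, 0.02], [0, 0.024, -0.001, 0, 0, 0, 0.02], [0, 0.042, -0.001, 0, 0, 0, 0.02], [0, 0.062, -0.001, 0, 0, 0, 0.02], [0, 0.082, -0.001, 0, 0, 0, 0.02], [0, 0.102, -0.001, 0, 0, 0, 0.02], [0, 0.122, -0.001, 0, 0, 0, 0.02], [0, 0.137, -0.001, 0, 0, 0, 0.02], [0, 0.147, -0.001, 0, 0, 0, 0.02]]])

```text
clock: 4.4
ee_pos: [0.5418, 0.073, 0.3972]
tool_rot: [0.004, 0.976, -0.001, 0.218]
contact_force: [9.6, -2.9, -9.4]
width: 0.0242
grasp_force: 59.5
```

```bash
python3 - <<'E'
from h import *
st();rel(port((85,165,60.5)),toolR())
E
```

```text
t 4.4 grasp in port mm [ 86.6 148.9  61.1] F port [  4.7  -2.9 -12.5] w 24.2 g 59.5
shift mm [ 1.2 16.1  0.6] turn [0.01 0.13 0.04] tcp [0.5411 0.0891 0.3962]
```

Call:
drive_tool(motion=[[[0.001, 0.006, 0, 0, 0, 0, 0.02], [0.001, 0.012, 0, 0, 0, 0, 0.02], [0.001, 0.016, 0, 0, 0, 0, 0.02], [0.001, 0.018, 0, 0, 0, 0, 0.02], [0.001, 0.018, 0, 0, 0, 0, 0.02], [0.001, 0.018, 0, 0, 0, 0, 0.02]]])

```text
clock: 4.9
ee_pos: [0.5416, 0.089, 0.3974]
tool_rot: [0.004, 0.976, -0.001, 0.218]
contact_force: [10.0, -2.4, -7.5]
width: 0.0247
grasp_force: 59.7
```

```bash
python3 - <<'E'
from h import *
st()
E
```

```text
t 4.9 grasp in port mm [ 86.5 164.8  61.3] F port [  6.   -2.3 -11. ] w 24.7 g 59.7
```

Call:
drive_tool(motion=[[[0.0, 0.001, 0, 0, 0, 0, 0.02], [0.0, 0.002, 0, 0, 0, 0, 0.02], [0.0, 0.003, 0, 0, 0, 0, 0.02], [0.0, 0.003, 0, 0, 0, 0, 0.02]]])

```text
clock: 5.23
ee_pos: [0.5416, 0.0897, 0.3973]
tool_rot: [0.006, 0.976, -0.003, 0.218]
contact_force: [9.6, -8.6, -6.4]
width: 0.0244
grasp_force: 59.8
```

```bash
python3 - <<'E'
from h import *
st()
E
```

```text
t 5.2333 grasp in port mm [ 86.5 165.   61.3] F port [ 6.1 -8.5 -9.9] w 24.4 g 59.8
```

Call:
drive_tool(motion=[[[0.0, -0.001, 0.003, 0, 0, 0, 0.02], [0.0, -0.002, 0.007, 0, 0, 0, 0.02], [0.0, -0.002, 0.011, 0, 0, 0, 0.02], [0.0, -0.002, 0.013, 0, 0, 0, 0.02], [0.0, -0.002, 0.013, 0, 0, 0, 0.02], [0, -0.002, 0.013, 0, 0, 0, 0.02]]])

```text
clock: 5.73
ee_pos: [0.5471, 0.0891, 0.3857]
tool_rot: [0.005, 0.976, -0.001, 0.218]
contact_force: [7.1, -3.7, -3.7]
width: 0.0246
grasp_force: 60.1
```

```bash
python3 - <<'E'
from h import *
st()
E
```

```text
t 5.7333 grasp in port mm [ 86.6 164.8  48.5] F port [ 4.9 -3.6 -6.4] w 24.6 g 60.1
```

Call:
drive_tool(motion=[[[0, 0, 0, 0, 0, 0, 0.06], [0, 0, 0, 0, 0, 0, 0.06], [0, 0, 0, 0, 0, 0, 0.06], [0, 0, -0.02, 0, 0, 0, 0.06], [0, 0, -0.05, 0, 0, 0, 0.06], [0.03, -0.04, -0.07, 0, 0, 0, 0.06], [0.07, -0.08, -0.07, 0, 0, 0, 0.06], [0.07, -0.12, -0.07, 0, 0, 0, 0.06], [0.07, -0.15, -0.07, 0, 0, 0, 0.06], [0.07, -0.163, -0.07, 0, 0, 0, 0.06]]])

```text
clock: 6.57
ee_pos: [0.4493, -0.0752, 0.419]
tool_rot: [0.005, 0.976, -0.001, 0.217]
contact_force: [0.1, -0.2, 0.0]
width: 0.06
grasp_force: 0.0
```

Call:
drive_tool(motion=[[[0, 0, 0, 0, 0, 0, 0.06], [0, 0, 0, 0, 0, 0, 0.06]]])

```text
clock: 6.73
ee_pos: [0.451, -0.0728, 0.4189]
tool_rot: [0.006, 0.976, -0.001, 0.217]
contact_force: [0.3, -0.3, 0.3]
width: 0.06
grasp_force: 0.0
```

```bash
python3 - <<'E'
from h import *
st();o,P=frame();p=snap("wrist");cv2.imwrite("pics/w3.png",p["pixels"])
E
```

```text
t 6.7333 grasp in port mm [ 14.2   2.3 118.6] F port [ 0.4 -0.2  0.1] w 60.0 g 0.0
```

View pics/w3.png

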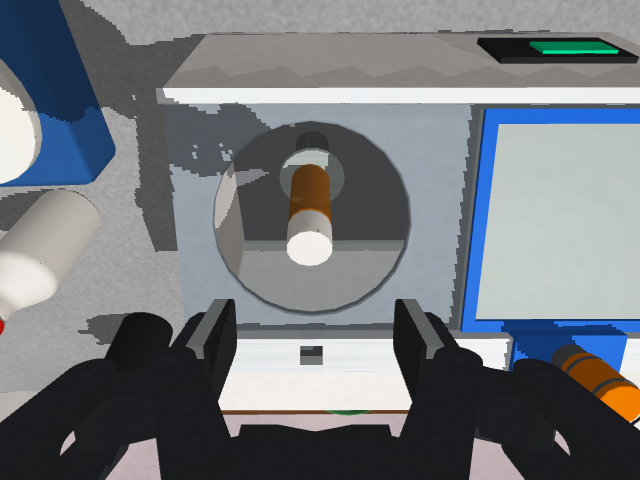

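```bash
python3 - <<'E'
from h import *
np.set_printoptions(precision=2,suppress=True)
o,P=frame();p=snap("wrist")
g=cv2.cvtColor(p["pixels"],cv2.COLOR_BGR2GRAY)
m=np.zeros_like(g);m[225:275,280:340]=(g[225:275,280:340]>225);c,s,l=blob(m)
e=cv2.fitEllipse(max(cv2.findContours(l,0,1)[0],key=cv2.contourArea));print("cap top",c,s,e)
X=plane(p,e[0],(0,0,.16))[0];print("cap top world",X*1e3,"box-rel",(X-o)*1e3)
q=P.T@(X-np.array([0,0,.012])+0-o)*1e3;print("vial axis at +33 in port",q,"nominal 16,0,-27")
# port circle: extents left/right at row, top/bottom
for uv in ([214,217],[410,217],[312,121],[312,314]):print((P.T@(plane(p,uv,o,P[:,2])[0]-o))*1e3)
S=snap("scene");cv2.imwrite("pics/s2.png",S["pixels"])
T=snap("top")
a,sa,_=blob(hsv(T,(5,150,100),(20,255,255),(240,190,330,230)));b,sb,_=blob(hsv(S,(5,150,100),(20,255,255),(260,130,360,250)))
x,r=tri([T,S],[a,b]);print("knob",a,b,sa,sb,P.T@(x-o)*1e3,r)
E
```

```text
cap top [306.66 248.14] [ 285  232   45   34 1188] ((306.6656188964844, 248.15354919433594), (32.823638916015625, 43.98234939575195), 89.72369384765625)
cap top world [579.47 -77.41 160.  ] box-rel [25.67 -1.41 -5.  ]
vial axis at +33 in port [ 16.09  -1.2  -26.26] nominal 16,0,-27
[ -3.61 -58.59  -0.  ]
[-3.43 63.77 -0.  ]
[-60.72   2.74  -0.  ]
[62.6   2.38  0.  ]
knob [277.1  209.43] [301.85 172.66] [272 203  12  13 116] [296 168  12  11  93] [ 86.38 164.66  60.14] [0.0011797996960522766, 0.0011797996960524872]
```

Call:
drive_tool(motion=[[[-0.002, -0.003, 0.02, 0, 0, 0, 0.052], [-0.002, -0.003, 0.045, 0, 0, 0, 0.052], [-0.002, -0.003, 0.06, 0, 0, 0, 0.052], [-0.002, -0.003, 0.075, 0, 0, 0, 0.052], [-0.002, -0.003, 0.09, 0, 0, 0, 0.052], [-0.002, -0.003, 0.105, 0, 0, 0, 0.052], [-0.002, -0.003, 0.12, 0, 0, 0, 0.052], [-0.002, -0.003, 0.135, 0, 0, 0, 0.052], [-0.002, -0.003, 0.145, 0, 0, 0, 0.052], [-0.002, -0.003, 0.145, 0, 0, 0, 0.052]]])

```text
clock: 7.77
ee_pos: [0.5151, -0.0734, 0.2861]
tool_rot: [0.003, 0.977, 0.0, 0.215]
contact_force: [0.9, 0.7, 0.1]
width: 0.0521
grasp_force: 0.0
```

```bash
python3 - <<'E'
from h import *
st();p=snap("wrist");cv2.imwrite("pics/w4.png",p["pixels"])
E
```

```text
t 7.7667 grasp in port mm [ 15.6   2.6 -28.9] F port [ 0.9  0.7 -0.3] w 52.1 g 0.0
```

View pics/w4.png

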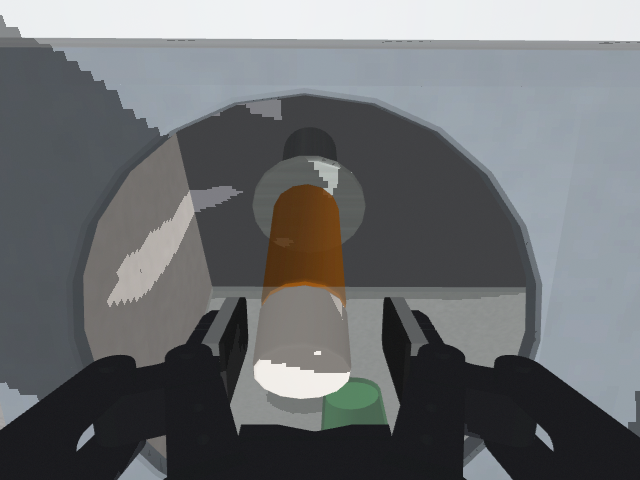

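Call:
drive_tool(motion=[[[0, -0.002, 0, 0, 0, 0, 0.052], [0, -0.004, -0.001, 0, 0, 0, 0.052], [0, -0.004, -0.001, 0, 0, 0, 0.052], [0, -0.004, -0.001, 0, 0, 0, 0.04], [0, -0.004, -0.001, 0, 0, 0, 0.036], [0, -0.004, -0.001, 0, 0, 0, 0.034], [0, -0.004, -0.001, 0, 0, 0, 0.025], [0, -0.004, -0.001, 0, 0, 0, 0.025], [0, -0.004, -0.001, 0, 0, 0, 0.025], [0, -0.004, -0.001, 0, 0, 0, 0.025]]], squeeze=35)

```text
clock: 8.65
ee_pos: [0.5143, -0.0787, 0.2893]
tool_rot: [0.004, 0.976, -0.0, 0.217]
contact_force: [-2.2, 1.9, 5.9]
width: 0.031
grasp_force: 34.5
```

```bash
python3 - <<'E'
from h import *
st()
E
```

```text
t 8.65 grasp in port mm [ 16.9  -2.8 -25.6] F port [0.5 1.9 6.3] w 31.0 g 34.5
```

Call:
drive_tool(motion=[[[0, 0, -0.001, 0, 0, 0, 0.025], [0, 0, -0.004, 0, 0, 0, 0.025], [0, 0, -0.009, 0, 0, 0, 0.025], [0, 0, -0.016, 0, 0, 0, 0.025], [0, 0, -0.025, 0, 0, 0, 0.025], [0, 0, -0.036, 0, 0, 0, 0.025], [0, 0, -0.049, 0, 0, 0, 0.025], [0, 0, -0.062, 0, 0, 0, 0.025], [0, 0, -0.075, 0, 0, 0, 0.025], [0, 0, -0.088, 0, 0, 0, 0.025]]])

```text
clock: 9.48
ee_pos: [0.4761, -0.0789, 0.3696]
tool_rot: [0.004, 0.976, -0.001, 0.216]
contact_force: [0.1, -0.3, -0.4]
width: 0.031
grasp_force: 34.7
```

Call:
drive_tool(motion=[[[0, 0, -0.013, 0, 0, 0, 0.025], [0, 0, -0.026, 0, 0, 0, 0.025], [0, 0, -0.039, 0, 0, 0, 0.025], [0, 0, -0.05, 0, 0, 0, 0.025], [0, 0, -0.059, 0, 0, 0, 0.025], [0, 0, -0.066, 0, 0, 0, 0.025], [0, 0, -0.071, 0, 0, 0, 0.025], [0, 0, -0.074, 0, 0, 0, 0.025], [0, 0, -0.075, 0, 0, 0, 0.025], [0, 0, -0.075, 0, 0, 0, 0.025]]])

```text
clock: 10.32
ee_pos: [0.4451, -0.0785, 0.4366]
tool_rot: [0.004, 0.976, -0.001, 0.216]
contact_force: [-0.0, -0.1, -1.8]
width: 0.0313
grasp_force: 34.7
```

```bash
python3 - <<'E'
from h import *
np.set_printoptions(precision=4,suppress=True)
st();p=snap("wrist");cv2.imwrite("pics/w5.png",p["pixels"])
rel((.5156,.3436,.26),toolR());print(ctrl.state()["joint_pos"])
E
```

```text
t 10.3167 grasp in port mm [ 16.3  -3.3 137.1] F port [-0.8 -0.1 -1.6] w 31.3 g 34.7
shift mm [ 13.9 422.6  33.4] turn [ 0.03 -0.02 -0.01] tcp [0.4501 0.3441 0.4005]
[-0.3113  0.1117  0.5126  2.0703 -0.2487  0.5564  1.9332]
```

View pics/w5.png

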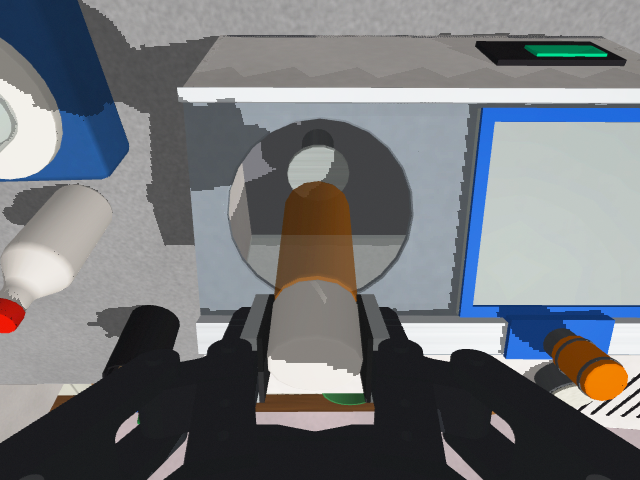

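Call:
drive_tool(motion=[[[0, 0.003, 0, 0, 0, 0, 0.025], [0, 0.01, 0, 0, 0, 0, 0.025], [0, 0.022, 0, 0, 0, 0, 0.025], [0, 0.04, 0, 0, 0, 0, 0.025], [0, 0.062, 0, 0, 0, 0, 0.025], [0, 0.088, 0, 0, 0, 0, 0.025], [0, 0.116, 0, 0, 0, 0, 0.025], [0, 0.144, 0, 0, 0, 0, 0.025], [0, 0.172, 0, 0, 0, 0, 0.025], [0, 0.2, 0, 0, 0, 0, 0.025]]])

```text
clock: 11.2
ee_pos: [0.4466, 0.1231, 0.4364]
tool_rot: [0.004, 0.976, -0.001, 0.216]
contact_force: [0.1, -0.6, -0.6]
width: 0.0309
grasp_force: 34.8
```

Call:
drive_tool(motion=[[[0, 0.028, 0, 0, 0, 0, 0.025], [0, 0.056, 0, 0, 0, 0, 0.025], [0, 0.084, 0, 0, 0, 0, 0.025], [0.002, 0.112, 0.004, 0, 0, 0, 0.025], [0.004, 0.14, 0.01, 0, 0, 0, 0.025], [0.007, 0.166, 0.016, 0, 0, 0, 0.025], [0.01, 0.188, 0.022, 0, 0, 0, 0.025], [0.012, 0.205, 0.028, 0, 0, 0, 0.025], [0.013, 0.216, 0.031, 0, 0, 0, 0.025], [0.014, 0.222, 0.033, 0, 0, 0, 0.025]]])

```text
clock: 12.03
ee_pos: [0.4495, 0.3453, 0.3999]
tool_rot: [0.003, 0.976, -0.001, 0.216]
contact_force: [0.2, 0.1, -1.7]
width: 0.0309
grasp_force: 34.8
```

```bash
python3 - <<'E'
from h import *
np.set_printoptions(precision=4,suppress=True)
st()
S=snap("scene");S0=dict(S);S0["pixels"]=cv2.imread("pics/scene0.png")
print(plane(S0,[(218,190)],(0,0,.075)))
p=snap("wrist");T=snap("top")
a=np.hstack([p["pixels"],S["pixels"]]);cv2.imwrite("pics/c6.png",cv2.resize(a,(800,300),interpolation=cv2.INTER_AREA))
rel((.5156,.3436,.19),toolR())
E
```

```text
t 12.0333 grasp in port mm [  1.6 420.6 103.4] F port [-0.5  0.1 -1.6] w 30.9 g 34.8
[[0.5158 0.3354 0.075 ]]
shift mm [29.7  1.2 63.8] turn [-0.03 -0.01 -0.02] tcp [0.4501 0.3441 0.3305]
```

View pics/c6.png

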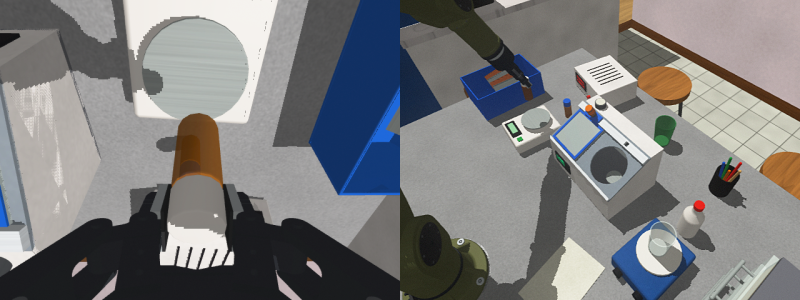

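```bash
python3 - <<'E'
from h import *
np.set_printoptions(precision=4,suppress=True)
p=snap("wrist")
for r in ([(141*1.6,70*1.6),(248*1.6,70*1.6),(194.5*1.6,17*1.6),(194.5*1.6,123*1.6)],):print(plane(p,r,(0,0,.075)))
E
```

```text
[[0.5103 0.2807 0.075 ]
 [0.5113 0.3998 0.075 ]
 [0.458  0.341  0.075 ]
 [0.5812 0.3393 0.075 ]]
```

Call:
drive_tool(motion=[[[0.001, -0.001, 0.002, 0, 0, 0, 0.025], [0.004, -0.002, 0.009, 0, 0, 0, 0.025], [0.009, -0.0024, 0.021, 0, 0, 0, 0.025], [0.015, -0.0024, 0.035, 0, 0, 0, 0.025], [0.022, -0.0024, 0.05, 0, 0, 0, 0.025], [0.029, -0.0024, 0.065, 0, 0, 0, 0.025], [0.034, -0.0024, 0.076, 0, 0, 0, 0.025], [0.038, -0.0024, 0.084, 0, 0, 0, 0.025], [0.039, -0.0024, 0.0865, 0, 0, 0, 0.025], [0.039, -0.0024, 0.0865, 0, 0, 0, 0.025]]])

```text
clock: 13.07
ee_pos: [0.4511, 0.3407, 0.3056]
tool_rot: [0.004, 0.976, -0.001, 0.216]
contact_force: [1.3, 0.5, -1.4]
width: 0.0308
grasp_force: 34.8
```

```bash
python3 - <<'E'
from h import *
st();rel((.517,.340,.154),toolR())
E
```

```text
t 13.0667 grasp in port mm [-36.8 415.8  17.3] F port [ 0.6  0.6 -1.8] w 30.8 g 34.8
shift mm [ 4.3 -0.1 10.3] turn [-0.03 -0.03 -0.02] tcp [0.4515 0.3405 0.2945]
```

Lower slowly in ~1 mm rows: first 7 mm.

Call:
drive_tool(motion=[[[0.0004, 0, 0.001, 0, 0, 0, 0.025], [0.001, 0, 0.0025, 0, 0, 0, 0.025], [0.0018, 0, 0.004, 0, 0, 0, 0.025], [0.0025, 0, 0.0055, 0, 0, 0, 0.025], [0.003, 0, 0.0065, 0, 0, 0, 0.025], [0.0034, 0, 0.0072, 0, 0, 0, 0.025], [0.0036, 0, 0.0078, 0, 0, 0, 0.025], [0.0038, 0, 0.0082, 0, 0, 0, 0.025], [0.0038, 0, 0.0082, 0, 0, 0, 0.025]]])

```text
clock: 13.82
ee_pos: [0.4511, 0.3412, 0.2971]
tool_rot: [0.004, 0.976, -0.001, 0.216]
contact_force: [0.0, -0.4, -1.9]
width: 0.0308
grasp_force: 34.8
```

```bash
python3 - <<'E'
from h import *
st();rel((.517,.340,.154),toolR());print(ctrl.state()["contact_force"],ctrl.state()["wrist_torque"])
E
```

```text
t 13.8167 grasp in port mm [-40.3 416.4   9.5] F port [-0.8 -0.4 -1.8] w 30.8 g 34.8
shift mm [ 0.7 -0.6  2.5] turn [ 0.03  0.   -0.01] tcp [0.4515 0.3405 0.2945]
[ 0.04154033 -0.35392878 -1.92382944] [-0.03536927  0.57195326 -0.02144519]
```

Call:
drive_tool(motion=[[[0.0002, 0, 0.0005, 0, 0, 0, 0.025], [0.0004, 0, 0.001, 0, 0, 0, 0.025], [0.0007, 0, 0.0015, 0, 0, 0, 0.025], [0.0009, 0, 0.002, 0, 0, 0, 0.025], [0.0011, 0, 0.0024, 0, 0, 0, 0.025], [0.0011, 0, 0.0024, 0, 0, 0, 0.025], [0.0011, 0, 0.0024, 0, 0, 0, 0.025]]])

```text
clock: 14.4
ee_pos: [0.4511, 0.3411, 0.2945]
tool_rot: [0.004, 0.976, -0.001, 0.216]
contact_force: [0.3, -0.6, -1.2]
width: 0.0313
grasp_force: 34.8
```

```bash
python3 - <<'E'
from h import *
st();rel((.517,.340,.154),toolR());print(ctrl.state()["contact_force"],ctrl.state()["wrist_torque"])
E
```

```text
t 14.4 grasp in port mm [-41.4 416.4   7.2] F port [-0.3 -0.6 -1.2] w 31.3 g 34.8
shift mm [-0.3 -0.6  0.2] turn [ 0.03  0.01 -0.02] tcp [0.4515 0.3405 0.2945]
[ 0.26019168 -0.60171935 -1.22334838] [ 0.02736945  0.57147289 -0.05202099]
```

Call:
drive_tool(motion=[[[0.0002, 0, 0.0004, 0, 0, 0, 0.025], [0.0004, 0, 0.0008, 0, 0, 0, 0.025], [0.0006, 0, 0.0012, 0, 0, 0, 0.025], [0.0006, 0, 0.0012, 0, 0, 0, 0.025]]])

```text
clock: 14.73
ee_pos: [0.4515, 0.3411, 0.2943]
tool_rot: [0.004, 0.976, -0.0, 0.217]
contact_force: [-4.2, -1.4, 9.0]
width: 0.031
grasp_force: 35.7
```

```bash
python3 - <<'E'
from h import *
st();print(ctrl.state()["contact_force"],ctrl.state()["wrist_torque"],ctrl.state()["ee_pos"])
E
```

```text
t 14.7333 grasp in port mm [-40.9 416.5   6.8] F port [ 0.  -1.4  9.9] w 31.0 g 35.7
[-4.16893671 -1.40012372  8.95743259] [-0.54718046  0.52557918 -0.14028529] [0.45150165 0.34109522 0.29427808]
```

Call:
drive_tool(motion=[[[-0.0003, 0, -0.0007, 0, 0, 0, 0.031], [-0.0003, 0, -0.0007, 0, 0, 0, 0.033], [-0.0003, 0, -0.0007, 0, 0, 0, 0.036], [-0.0003, 0, -0.0007, 0, 0, 0, 0.042], [-0.0003, 0, -0.0007, 0, 0, 0, 0.052], [-0.0003, 0, -0.0007, 0, 0, 0, 0.055], [-0.0003, 0, -0.0007, 0, 0, 0, 0.055]]])

```text
clock: 15.32
ee_pos: [0.4511, 0.3412, 0.2939]
tool_rot: [0.004, 0.976, -0.001, 0.216]
contact_force: [0.1, 0.2, -0.7]
width: 0.055
grasp_force: 0.0
```

Call:
drive_tool(motion=[[[0, 0, -0.005, 0, 0, 0, 0.055], [0, 0, -0.015, 0, 0, 0, 0.055], [0, 0, -0.03, 0, 0, 0, 0.055], [0, 0, -0.05, 0, 0, 0, 0.055], [0, 0, -0.075, 0, 0, 0, 0.055], [0, 0, -0.1, 0, 0, 0, 0.055], [0, 0, -0.125, 0, 0, 0, 0.055], [0, 0, -0.14, 0, 0, 0, 0.055], [0, 0, -0.15, 0, 0, 0, 0.055], [0, 0, -0.15, 0, 0, 0, 0.055]]])

```text
clock: 16.15
ee_pos: [0.387, 0.3417, 0.4327]
tool_rot: [0.004, 0.976, 0.002, 0.217]
contact_force: [0.3, 0.7, 0.3]
width: 0.055
grasp_force: 0.0
```

```bash
python3 - <<'E'
from h import *
np.set_printoptions(precision=4,suppress=True)
st();p=snap("wrist");S=snap("scene");T=snap("top")
a=np.hstack([p["pixels"],cv2.resize(S["pixels"][120:360,100:420],(640,480))]);cv2.imwrite("pics/c7.png",cv2.resize(a,(800,300),interpolation=cv2.INTER_AREA))
rel(port((85,165,46+60)),toolR())
E
```

```text
t 16.15 grasp in port mm [-40.8 417.1 159.5] F port [0.4 0.7 0.2] w 55.0 g 0.0
shift mm [-127.  -251.    50.5] turn [ 0.04 -0.01 -0.01] tcp [0.5219 0.0893 0.4375]
```

View pics/c7.png

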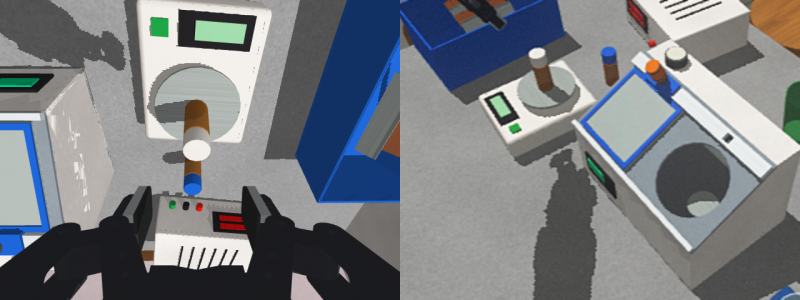

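```bash
python3 - <<'E'
from h import *
np.set_printoptions(precision=4,suppress=True)
p=snap("wrist");g=cv2.cvtColor(p["pixels"],cv2.COLOR_BGR2GRAY)
m=np.zeros_like(g);m[215:265,285:345]=g[215:265,285:345]>225;c,s,l=blob(m);print(c,s,plane(p,[c],(0,0,.165)))
E
```

```text
[316.5827 243.3524] [ 295  227   44   34 1155] [[0.5164 0.3422 0.165 ]]
```

Call:
drive_tool(motion=[[[-0.127, -0.251, 0, 0, 0, 0, 0.055], [-0.127, -0.251, 0, 0, 0, 0, 0.055], [-0.127, -0.251, 0, 0, 0, 0, 0.055], [-0.127, -0.251, 0, 0, 0, 0, 0.055], [-0.127, -0.251, 0, 0, 0, 0, 0.055], [-0.127, -0.251, 0, 0, 0, 0, 0.055], [-0.127, -0.251, 0, 0, 0, 0, 0.055], [-0.127, -0.251, 0.03, 0, 0, 0, 0.055], [-0.127, -0.251, 0.05, 0, 0, 0, 0.055], [-0.127, -0.251, 0.05, 0, 0, 0, 0.055]]])

```text
clock: 17.18
ee_pos: [0.5221, 0.0885, 0.434]
tool_rot: [0.005, 0.977, -0.002, 0.213]
contact_force: [-0.8, 1.4, -0.9]
width: 0.055
grasp_force: 0.0
```

```bash
python3 - <<'E'
from h import *
np.set_printoptions(precision=4,suppress=True)
st();o,P=frame();p=snap("wrist")
c,s,l=blob(hsv(p,(5,150,100),(20,255,255),(200,200,440,420)));print("knob",c,s,P.T@(plane(p,c,port((85,0,63)),P[:,2])[0]-o)*1e3)
rel(port((86,165,47)),toolR())
E
```

```text
t 17.1833 grasp in port mm [ 82.8 163.7 102.8] F port [-1.1  1.4 -0.5] w 55.0 g 0.0
knob [317.2399 297.7476] [ 289  271   57   55 2409] [ 85.3241 164.9962  63.    ]
shift mm [-2.1  0.5 57.4] turn [-0.14 -0.28 -0.06] tcp [0.5477 0.0891 0.3844]
```

Call:
drive_tool(motion=[[[-0.001, 0.001, 0.015, 0, 0, 0, 0.055], [-0.001, 0.001, 0.033, 0, 0, 0, 0.055], [-0.001, 0.001, 0.047, 0, 0, 0, 0.055], [-0.001, 0.001, 0.056, 0, 0, 0, 0.055], [-0.001, 0.001, 0.057, 0, 0, 0, 0.055], [-0.001, 0.001, 0.057, 0, 0, 0, 0.02], [-0.001, 0.001, 0.057, 0, 0, 0, 0.02], [-0.001, 0.001, 0.057, 0, 0, 0, 0.02], [-0.001, 0.001, 0.057, 0, 0, 0, 0.02], [-0.001, 0.001, 0.057, 0, 0, 0, 0.02]]], squeeze=60)

```text
clock: 18.07
ee_pos: [0.5466, 0.089, 0.3882]
tool_rot: [0.005, 0.976, -0.001, 0.217]
contact_force: [-3.1, -4.2, 4.8]
width: 0.0244
grasp_force: 58.7
```

```bash
python3 - <<'E'
from h import *
st()
E
```

```text
t 18.0667 grasp in port mm [ 86.9 164.8  50.9] F port [-0.7 -4.2  5.6] w 24.4 g 58.7
```

Call:
drive_tool(motion=[[[0, -0.001, -0.003, 0, 0, 0, 0.02], [0, -0.001, -0.007, 0, 0, 0, 0.02], [0, -0.001, -0.011, 0, 0, 0, 0.02], [0, -0.001, -0.014, 0, 0, 0, 0.02], [0, -0.001, -0.0145, 0, 0, 0, 0.02], [0, -0.001, -0.0145, 0, 0, 0, 0.02]]])

```text
clock: 18.57
ee_pos: [0.5409, 0.0889, 0.4004]
tool_rot: [0.004, 0.976, -0.001, 0.217]
contact_force: [7.4, -2.0, -7.8]
width: 0.0246
grasp_force: 59.3
```

```bash
python3 - <<'E'
from h import *
st()
E
```

```text
t 18.5667 grasp in port mm [ 86.7 164.8  64.3] F port [  3.5  -1.9 -10.2] w 24.6 g 59.3
```

Call:
drive_tool(motion=[[[0, -0.002, -0.001, 0, 0, 0, 0.02], [0, -0.01, -0.001, 0, 0, 0, 0.02], [0, -0.024, -0.001, 0, 0, 0, 0.02], [0, -0.042, -0.001, 0, 0, 0, 0.02], [0, -0.062, -0.001, 0, 0, 0, 0.02], [0, -0.082, -0.001, 0, 0, 0, 0.02], [0, -0.102, -0.001, 0, 0, 0, 0.02], [0, -0.122, -0.001, 0, 0, 0, 0.02], [0, -0.137, -0.001, 0, 0, 0, 0.02], [0, -0.147, -0.001, 0, 0, 0, 0.02]]])

```text
clock: 19.4
ee_pos: [0.5393, -0.0581, 0.4008]
tool_rot: [0.004, 0.976, -0.0, 0.217]
contact_force: [7.0, 3.1, -8.0]
width: 0.0242
grasp_force: 59.5
```

Call:
drive_tool(motion=[[[0, -0.006, 0, 0, 0, 0, 0.02], [0, -0.011, 0, 0, 0, 0, 0.02], [0, -0.015, 0, 0, 0, 0, 0.02], [0, -0.017, 0, 0, 0, 0, 0.02], [0, -0.018, 0, 0, 0, 0, 0.02], [0, -0.018, 0, 0, 0, 0, 0.02]]])

```text
clock: 19.9
ee_pos: [0.5393, -0.0747, 0.4006]
tool_rot: [0.003, 0.976, -0.0, 0.216]
contact_force: [7.0, 0.2, -9.8]
width: 0.0245
grasp_force: 59.6
```

```bash
python3 - <<'E'
from h import *
st()
E
```

```text
t 19.9 grasp in port mm [86.4  1.5 64.7] F port [  2.2   0.2 -11.8] w 24.5 g 59.6
```

Call:
drive_tool(motion=[[[0, -0.001, 0, 0, 0, 0, 0.02], [0, -0.002, 0, 0, 0, 0, 0.02], [0, -0.003, 0, 0, 0, 0, 0.02], [0, -0.003, 0, 0, 0, 0, 0.02]]])

```text
clock: 20.23
ee_pos: [0.5393, -0.0768, 0.4006]
tool_rot: [0.003, 0.976, 0.0, 0.216]
contact_force: [6.1, 2.5, -9.4]
width: 0.0243
grasp_force: 59.7
```

```bash
python3 - <<'E'
from h import *
st()
E
```

```text
t 20.2333 grasp in port mm [86.4 -0.4 64.6] F port [  1.6   2.5 -11.1] w 24.3 g 59.7
```

Call:
drive_tool(motion=[[[0, -0.001, 0, 0, 0, 0, 0.02], [0, -0.002, 0, 0, 0, 0, 0.02], [0, -0.002, 0, 0, 0, 0, 0.02], [0, -0.002, 0, 0, 0, 0, 0.02]]])

```text
clock: 20.57
ee_pos: [0.5394, -0.0773, 0.4005]
tool_rot: [0.002, 0.976, 0.001, 0.216]
contact_force: [6.5, 7.4, -8.6]
width: 0.0245
grasp_force: 59.7
```

```bash
python3 - <<'E'
from h import *
st()
E
```

```text
t 20.5667 grasp in port mm [86.4 -0.6 64.5] F port [  2.2   7.4 -10.5] w 24.5 g 59.7
```

Stop felt. Let the plunger in, release, retreat.

Call:
drive_tool(motion=[[[0.0, 0.001, 0.003, 0, 0, 0, 0.02], [0.0, 0.001, 0.007, 0, 0, 0, 0.02], [0.0, 0.001, 0.011, 0, 0, 0, 0.02], [0.0, 0.001, 0.0135, 0, 0, 0, 0.02], [0.0, 0.001, 0.0135, 0, 0, 0, 0.02], [0, 0.001, 0.0135, 0, 0, 0, 0.02]]])

```text
clock: 21.07
ee_pos: [0.5449, -0.077, 0.3886]
tool_rot: [0.002, 0.976, 0.001, 0.216]
contact_force: [4.4, 5.6, -5.1]
width: 0.0245
grasp_force: 60.6
```

```bash
python3 - <<'E'
from h import *
st()
E
```

```text
t 21.0667 grasp in port mm [86.4 -0.4 51.4] F port [ 1.7  5.6 -6.5] w 24.5 g 60.6
```

Call:
drive_tool(motion=[[[0, 0, 0, 0, 0, 0, 0.055], [0, 0, 0, 0, 0, 0, 0.055], [0, 0, 0, 0, 0, 0, 0.055], [0, 0, -0.02, 0, 0, 0, 0.055], [0, 0, -0.05, 0, 0, 0, 0.055], [0, 0, -0.08, 0, 0, 0, 0.055], [0, 0, -0.1, 0, 0, 0, 0.055], [0, 0, -0.1, 0, 0, 0, 0.055], [0, 0, -0.1, 0, 0, 0, 0.055], [0, 0, -0.1, 0, 0, 0, 0.055]]])

```text
clock: 21.9
ee_pos: [0.5022, -0.0793, 0.4789]
tool_rot: [0.004, 0.976, -0.0, 0.216]
contact_force: [0.2, 0.2, -0.8]
width: 0.0551
grasp_force: 0.0
```

```bash
python3 - <<'E'
from h import *
np.set_printoptions(precision=4,suppress=True)
st();o,P=frame();p=snap("wrist");S=snap("scene")
c,s,l=blob(hsv(p,(5,150,100),(20,255,255),(200,200,440,420)));print("knob",c,s,P.T@(plane(p,c,port((85,0,63)),P[:,2])[0]-o)*1e3)
b,sb,_=blob(hsv(S,(5,150,100),(20,255,255),(330,200,390,250)));x,r=tri([p,S],[c,b]);print("scene",b,sb,"was 355,220.0",P.T@(x-o)*1e3,r)
a=np.hstack([p["pixels"],S["pixels"]]);cv2.imwrite("pics/c8.png",cv2.resize(a,(800,300),interpolation=cv2.INTER_AREA))
E
```

```text
t 21.9 grasp in port mm [ 85.9  -3.6 151.2] F port [-0.1  0.2 -0.8] w 55.1 g 0.0
knob [320.3268 257.627 ] [ 298  236   45   44 1539] [85.087  -0.0362 63.    ]
scene [355.2475 221.1683] [349 215  13  12 101] was 355,220.0 [84.7456 -0.4559 59.8946] [0.0013403098624515887, 0.001340309862451574]
```

View pics/c8.png

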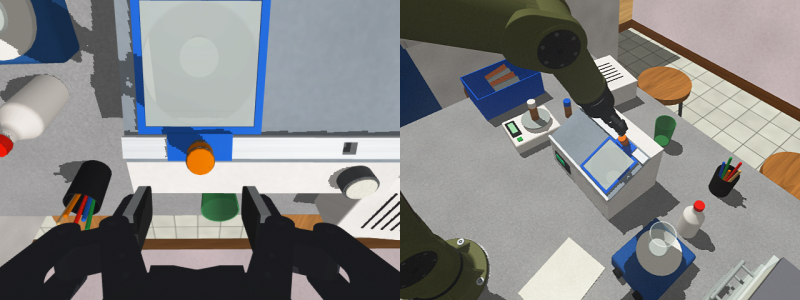

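The picture shows the cover shut, with the knob at half-scale pixel (200,158), at its original home height. The vial stands on the pan and the bystanders are where they were.

```bash
python3 -c "
from station import ctrl
print(ctrl.job_done())"
```

```text
the job is handed in; nothing more can be done
None
```

The job is handed in, at about 22 s of the 67 s allowed: the vial stands upright within about 3 mm of the pan's centre, the cover is fully shut with the plunger home, and nothing else appears to have moved.

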